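# Touch the bench drill off on a parallel to set its depth stop

## Robot

A 6-joint arm with a two-finger parallel gripper is mounted at the origin on the work surface. World frame = base frame: x ahead of the robot, y to its left, z up, the work surface at z = 0. Lengths are in mm, angles in rad, forces in N, time in s.
With the tool pointing down it reaches from about 275 to 1000 mm from the base axis. Payload 8.4 kg.
Tool frame: the origin (TCP) lies at the very end of the fingers, on their centre line; the grasp point (between the pads) lies 19 mm behind it (env.grip_depth is the distance from the TCP to the grasp point, in mm); z points along the fingers, y is the line along which they close (so a half turn about z gives the same grasp; the last joint's range is limited). The gripper opens to 85 mm and grips with 20 to 120 N. Pads are 22 mm wide; open, the fingers measure 114 mm over their backs; the gripper's body (76 mm by 85 mm) begins 54 mm behind the grasp point. The pads swing forward as they close: fully open they stand 13 mm farther back than shut.
Start: joints at [-1.138, 0.353, 1.633, -0, 1.155, -0.002], TCP at [263.267, -566.849, 231.281] pointing down, gripper open.
Joint ranges: [-2.63, 2.63], [-0.92, 2.1], [0.06, 2.66], [-1.3, 4.44], [0, 2.69], [-3.02, 3.02]. Speed limits (rad/s): [2.22, 2.22, 2.79, 3.14, 3.14, 3.14].

## Interface

Orientations are given as a 3x3 rotation matrix whose columns are the frame's x, y, z axes.
In Python, from workcell import env, viewer gives the robot as it stands. Calls block until the motion is done:
- env.move_ptp(position, orientation): joint-space move of the TCP to a pose.
- env.move_l(position, vel=150, orientation=None): straight line of the TCP; orientation=None keeps the orientation; vel is the mean speed in mm/s.
- env.move_j(angles): joint-space move.
- env.set_gripper(opening): finger opening in mm; the grip force is fixed at half the most; returns when the fingers have stopped.
- env.wait(seconds).
- env.ik(position, orientation): joint angles nearest the present ones, or None.
- env.state(): the state.
- viewer.camera(name): name is "scene" or "side" or "wrist"; returns a dict with "frame" (384x512x3 uint8, blue, green, red), "fx", "fy", "cx", "cy" (pixels), "dist" ([k1, k2, p1, p2, k3] as OpenCV has them; the pictures are not rectified), "pose" (4x4, takes a point from camera to world coordinates); the wrist camera has in their place "tool_from_camera" (4x4, takes a point from camera to tool coordinates, whose origin is the TCP and whose axes are the flange's). Camera axes: x right, y up, looking along -z (the intrinsics and any distortion apply to the point x, -y, -z); pixel columns grow to the right and rows downward; lengths in mm; the calibration is good to about 2 mm. A picture is of the moment at which its call begins: read the wrist's pose just before it. There is no depth.
A pose or a line that the arm cannot do raises env.MotionError and nothing moves.
- env.sign_off(): hands the job in; it is judged then, once.
The state is a dict: "t": time; "q": joint angles; "joint_vel": joint speeds; "joint_torque": joint torques, N m; "tool_pos": TCP position; "ee_rot": TCP orientation; "contact_force": force on the tool from outside, world axes, zero at the start; "torque": the same for the moment, N m; "grip_width": finger opening in mm; "finger_force": force on a finger pad.
Only numpy, scipy, OpenCV 4.12 (cv2) and the standard library are available. Lean on these libraries where they do the work, as an engineer would, in place of code of your own. Each camera call takes 0.05 s, during which the arm holds its last target. There are 200 camera calls.

## Task

I want to set the depth stop of the bench drill from the tallest of the three steel parallels: slide that one up out of the slotted wooden stand, stand it on edge on the drill's table under the bit and let go of it, then bring the feed lever down until the bit rests on the parallel's top edge. Keep it there by holding the lever down with a light steady pressure, about 15 to 20 N at the bit and never hammered or forced; finish while still holding, because the lever springs back up if you let go and I lock the stop meanwhile. Leave the two other parallels in the stand and do not disturb the other things on the bench.

Things in the scene. Friction and masses are not known exactly. Their poses are not given: they have to be found in the camera images.
- drill: Fixed green bench drill, power off. Origin on the bench below the spindle axis; z up, -x its front, -y its right (feed lever side). Base plate 20 mm thick, x -130 to 180, y +-85 mm: its flat top is the drill's table. Column 38 mm thick at x = 135. Quill (36 mm thick) and chuck (33 mm thick) hang on the spindle axis; chuck's lower end at z = 134 mm when raised.
- head_front (a point): Middle of the front face of the drill's overhanging head, 35 mm in front of the spindle axis, z = 237 mm. Casting: drill frame x -35 to 170, y +-34, z 200 to 275 mm; belt cover on it y +-50, z up to 330 mm. A gripper working from above must stay in front of this face, so hold the parallel near its front end.
- table_top (a point): Point on the top face of the drill's table on the spindle axis, 20 mm above the bench; axes as the drill's.
- spindle: Quill, chuck and the 6 mm twist drill (the bit) below them, pointing down: one moving part. Origin at the bit's tip, on the spindle axis; z up. Raised (lever released) the tip is 69 mm above the drill's table; it sinks 24 mm per rad of the feed lever and by itself never reaches the table.
- feed_lever (a joint): Angle of the spring-return feed lever (rad): 0 = released, up against its stop, pointing to the drill's front and 35 degrees up; grows as the knob is brought down; 0.61 = level, 1.75 at most. The spring needs about 3 N down on the knob to start and about 6 N at 1.0. Once the bit bears, each further newton on the knob puts about 6 N on the bit, and the knob yields about 2 mm.
- lever: The feed lever: 12 mm steel rod with a ball knob. Origin on its hinge, in the knob's plane: drill frame x = 30, y = -120, z = 235 mm. It turns about the drill's y axis; its axes are the drill's at joint 0.
- lever_knob (a point): Centre of the black plastic ball, 35 mm across, at the end of the feed lever, 150 mm from the hinge axis. It may be pushed down from above or pinched, and follows the arc about the hinge: z = 321 mm when released, about 178 mm when the bit rests on the tallest parallel.
- stand: Fixed wooden block 100 (x) x 147 (y) x 22 mm high with three slots along x at y = -45, 0 and +45 mm, each 12 mm wide and 14 mm deep, slot floor 8 mm above the bench. Origin on the bench under its centre. A parallel stands on edge in each slot, in any order, jutting 30 mm past the block at both ends.
- parallel_tall: The tallest parallel: ground steel bar 160 (x) x 10 (y) x 45 mm high, about 0.4 kg, with four dark lightening holes. Origin at the middle of its underside, x along it, z up. In the stand its top edge is 53 mm above the bench, 31 mm above the block. Stood on edge on the drill's table its top edge is 24 mm below the raised bit. To pass the head it can be held near its front end.
- parallel_mid: Like the tall one but 34 mm high; top edge 42 mm above the bench. Stays in the stand.
- parallel_low: Like the tall one but 24 mm high; top edge 32 mm above the bench. Stays in the stand.
- jar: Bystander: glass jar 72 mm wide, 85 mm tall; origin under its centre.
- screwdriver: Bystander: screwdriver 200 mm long lying flat along its x.
- chuck_key: Bystander: steel T-shaped chuck key, 80 x 75 mm, lying flat.

How it is judged (in metres and radians):
On the way, in this order (a step that is already met when the one before it is completed fails the run):
1. the tallest parallel is lifted clear of its slot (height (world z) of parallel_tall above 0.026 m), for 0.2 s.
2. it stands on edge on the drill's table under the bit, let go (z of parallel_tall in the frame of drill between 0.016 and 0.024 m and angle between parallel_tall's own z axis and vertical below 0.08 rad and y of spindle in the frame of parallel_tall between -0.006 and 0.006 m and x of spindle in the frame of parallel_tall between -0.078 and 0.078 m and contact force between the fingers and parallel_tall below 0.3 N and linear speed of parallel_tall below 0.02 m/s), for 0.3 s.
At the end, for the whole second after the job is handed in: The tallest parallel stands on edge (within 5 degrees) on the drill's table, the bit bears on its top edge with 4 to 50 N, the robot is pressing the feed lever (knob or rod) down, steadily through the last second; the other two parallels are in their slots (within 15 mm) (z of parallel_tall in the frame of drill between 0.016 and 0.024 m and angle between parallel_tall's own z axis and vertical below 0.08 rad and y of spindle in the frame of parallel_tall between -0.006 and 0.006 m and x of spindle in the frame of parallel_tall between -0.078 and 0.078 m and linear speed of parallel_tall below 0.02 m/s and contact force between spindle and parallel_tall between 4 and 50 N and value of joint feed_lever between 0.9 and 1.15 rad and contact force between any of the fingers, the arm and lever above 1.5 N and distance of each of parallel_mid, parallel_low from where it was at the start of the episode below 0.015 m); the arm keeps its last pose, push and grip.
It fails at once if the bit is forced onto the parallel (over 120 N) (contact force between spindle and parallel_tall above 120 N).
It fails at once if another parallel is pulled out of the stand or shoved (distance of any of parallel_mid, parallel_low from where it was at the start of the episode above 0.02 m).
It fails at once if a bystander is disturbed (moved over 30 mm) (distance of any of jar, screwdriver, chuck_key from where it was at the start of the episode above 0.03 m).
It also fails if it takes over 72 s, if anything falls off the work surface, if the arm or the gripper's body presses on something with over 40 N, if the wrist force passes 120 N, or if a joint passes its speed limit or range.

## Working session

There is one attempt and no reset: what is moved stays moved. The work goes in short steps, each a Python script; the robot and the scene stay as the last script left them, time stands still between calls to the robot, and variables do not carry over. Pictures are saved under pics/ and viewed, at most 11 in all, crops included, and the job is handed in when it is done.

```bash
ls; mkdir -p pics; cat > h.py <<'E'
import numpy as np, cv2
from workcell import env, viewer
def shot(name):
    s=env.state(); c=viewer.camera(name); c['frame']=np.ascontiguousarray(c['frame'])
    if 'pose' not in c:
        T=np.eye(4); T[:3,:3]=s['ee_rot']; T[:3,3]=s['tool_pos']; c['pose']=T@np.array(c['tool_from_camera'])
    c['pose']=np.array(c['pose']); c['K']=np.array([[c['fx'],0,c['cx']],[0,c['fy'],c['cy']],[0,0,1.]]); return c
def ray(c,px):
    u=cv2.undistortPoints(np.array(px,float).reshape(-1,1,2),c['K'],np.array(c['dist'],float)).reshape(-1,2)
    d=np.c_[u[:,0],-u[:,1],-np.ones(len(u))]@c['pose'][:3,:3].T
    return c['pose'][:3,3],d
def onz(c,px,z):
    o,d=ray(c,px); return o+d*((z-o[2])/d[:,2])[:,None]
def proj(c,P):
    p=(np.array(P,float).reshape(-1,3)-c['pose'][:3,3])@c['pose'][:3,:3]
    return cv2.projectPoints(p*[1,-1,-1],np.zeros(3),np.zeros(3),c['K'],np.array(c['dist'],float))[0].reshape(-1,2)
def tri(c1,p1,c2,p2):
    o1,d1=ray(c1,p1);o2,d2=ray(c2,p2);out=[]
    for a,b in zip(d1,d2):
        t=np.linalg.lstsq(np.c_[a,-b],o2-o1,rcond=None)[0]; x,y=o1+a*t[0],o2+b*t[1]; out.append(np.r_[(x+y)/2,np.linalg.norm(x-y)])
    return np.array(out)
E
python3 - <<'E'
from h import *
import pickle
for n in('scene','side','wrist'):
    c=shot(n); cv2.imwrite(f'pics/{n}0.png',c['frame']); pickle.dump(c,open(n+'0.pkl','wb')); print(n,c['pose'].round(2).tolist(),c['fx'])
a,b=[cv2.imread(f'pics/{n}0.png') for n in('scene','side')]
for n,i in(('scene',a),('side',b)): cv2.imwrite(f'pics/{n}0b.png',cv2.resize(i,(800,600),interpolation=cv2.INTER_CUBIC))
E
```

```text
pics
scene [[0.52, -0.66, 0.55, 1171.76], [0.85, 0.4, -0.33, -354.25], [0.0, 0.64, 0.77, 1024.39], [0.0, 0.0, 0.0, 1.0]] 349.9684256010702
side [[-0.82, 0.29, -0.49, 47.94], [-0.57, -0.39, 0.73, 808.65], [0.02, 0.87, 0.49, 756.04], [0.0, 0.0, 0.0, 1.0]] 404.82971359375364
wrist [[0.42, 0.87, 0.25, 325.79], [-0.91, 0.4, 0.12, -536.55], [-0.0, -0.28, 0.96, 373.99], [0.0, 0.0, 0.0, 1.0]] 282.78203621596157
```

View pics/scene0b.png

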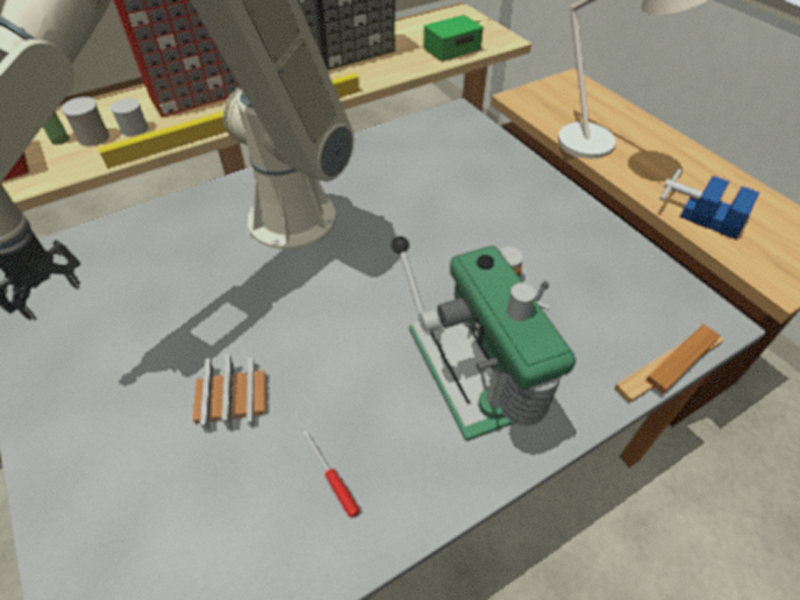

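View pics/side0b.png

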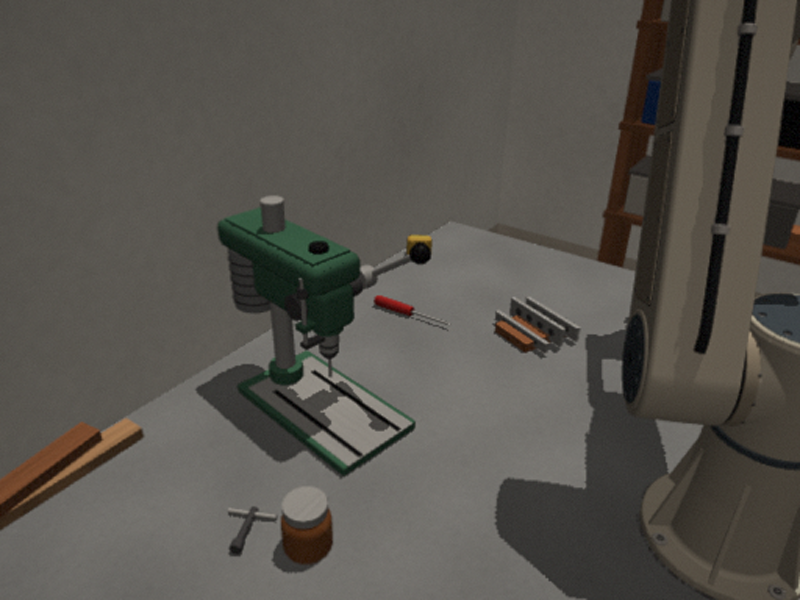

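The scene view (shown at 800x600) has the stand at about (230,393) with its bars, the drill with its knob at (400,244), and the screwdriver at (330,475). The side view has the drill table's corners at about (240,387), (345,468) and (413,420), the bit tip at (331,377), the knob at (420,252), and the jar and key at the lower left. I'll compute rough positions first and then look closer with the wrist camera.

```bash
python3 - <<'E'
from h import *
import pickle
S=pickle.load(open('scene0.pkl','rb'));D=pickle.load(open('side0.pkl','rb'))
f=.64
print('plate side z20',onz(D,np.array([[240,386],[345,463],[413,420],[310,354]])*f,20).round(0).tolist())
print('plate scene z20',onz(S,np.array([[412,322],[466,432]])*f,20).round(0).tolist())
print('knob tri',tri(S,np.array([[400,244]])*f,D,np.array([[421,252]])*f).round(1))
h=cv2.cvtColor(S['frame'],cv2.COLOR_BGR2HSV)
m=cv2.inRange(h,(5,110,80),(20,255,255)); m[:220]=0;m[290:]=0;m[:,:115]=0;m[:,180:]=0
p=np.argwhere(m)[:,::-1]; r=cv2.minAreaRect(p.astype(np.float32)); print(r, onz(S,cv2.boxPoints(r),22).round(0).tolist(), onz(S,[p.mean(0)],20))
print('bars scene (top ends) z45',onz(S,np.array([[208,360],[206,424],[228,357],[226,424],[250,360],[253,420]])*f,45).round(0).tolist())
print('bars side',onz(D,np.array([[497,313],[547,352],[512,300],[562,345],[527,298],[578,333]])*f,45).round(0).tolist())
print('jar',onz(D,[[307*f,545*f]],0).round(0),'key',onz(D,[[245*f,525*f]],5).round(0),'scr',onz(S,np.array([[307,434],[355,514]])*f,10).round(0).tolist())
E
```

```text
plate side z20 [[826.0, 190.0, 20.0], [540.0, 231.0, 20.0], [509.0, 79.0, 20.0], [791.0, 33.0, 20.0]]
plate scene z20 [[509.0, 82.0, 20.0], [804.0, 25.0, 20.0]]
knob tri [[537.4  30.3 319.7   2.7]]
((146.35874938964844, 252.90533447265625), (27.289884567260742, 48.213199615478516), 82.64761352539062) [[393.0, -414.0, 22.0], [453.0, -266.0, 22.0], [556.0, -296.0, 22.0], [498.0, -436.0, 22.0]] [[ 479.09985866 -347.41524444   20.        ]]
bars scene (top ends) z45 [[385.0, -362.0, 45.0], [532.0, -416.0, 45.0], [400.0, -322.0, 45.0], [553.0, -381.0, 45.0], [433.0, -284.0, 45.0], [572.0, -332.0, 45.0]]
bars side [[540.0, -301.0, 45.0], [389.0, -224.0, 45.0], [539.0, -373.0, 45.0], [374.0, -266.0, 45.0], [515.0, -403.0, 45.0], [364.0, -329.0, 45.0]]
jar [[494. 375.   0.]] key [[588. 404.   5.]] scr [[637.0, -249.0, 10.0], [829.0, -242.0, 10.0]]
```

```bash
cat >> h.py <<'E'
def down(yaw):
    # tool pointing down, camera side of the tool toward world direction yaw
    T=np.array(shot.tfc); a=np.arctan2(T[1,3],T[0,3])
    a=np.round(a/(np.pi/2))*np.pi/2   # camera direction in the tool frame
    z=yaw+a   # with z flipped: tool direction angle a -> world yaw z-a
    x=np.array([np.cos(z),np.sin(z),0]); Z=np.array([0,0,-1.]); return np.c_[x,np.cross(Z,x),Z]
E
cat > tfc.py <<'E'
E
python3 - <<'E'
from h import *
import pickle
c=pickle.load(open('wrist0.pkl','rb')); T=np.array(c['tool_from_camera']); print(T.round(2).tolist())
shot.tfc=T; open('h.py','a').write(f'shot.tfc=np.array({T.tolist()})\n')
print(env.state()['ee_rot'])
R=down(-0.36+np.pi); print(R.round(2), R@T[:3,3])
t0=env.state()['t']
env.move_ptp([476,-352,200],R); s=env.state(); print(s['q'],s['t']-t0,t0)
w=shot('wrist'); pickle.dump(w,open('w1.pkl','wb')); cv2.imwrite('pics/w1.png',cv2.resize(w['frame'],(800,600),interpolation=cv2.INTER_CUBIC))
E
```

```text
[[-0.0, 0.96, 0.28, 69.47], [1.0, 0.0, -0.0, -0.88], [-0.0, 0.28, -0.96, -143.35], [0.0, 0.0, 0.0, 1.0]]
[[ 9.06958653e-01  4.21219449e-01 -4.20746894e-04]
 [ 4.21219658e-01 -9.06958153e-01  9.53072264e-04]
 [ 1.98527482e-05 -1.04162400e-03 -9.99999457e-01]]
[[-0.94  0.35  0.  ]
 [ 0.35  0.94  0.  ]
 [ 0.    0.   -1.  ]] [-65.3295502   23.64686815 143.34606366]
[-6.39834574e-01  3.33726346e-01  1.73631313e+00 -1.84202132e-04
  1.07149379e+00 -1.84912557e+00] 1.6167 0.15
```

View pics/w1.png

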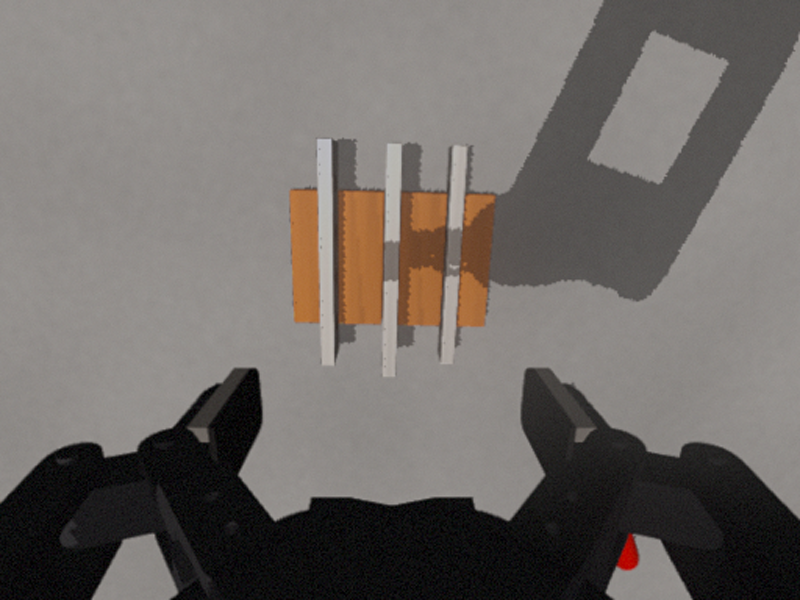

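The wrist view shows the three bars. The middle one is longest in the image, 232 px against 226 (left) and 216 (right), which matches top heights of 53/42/32 mm. So the tallest is in the middle slot, with ends at (394,144) and (389,376). I'll measure it properly next.

```bash
python3 - <<'E'
from h import *
import pickle
w=pickle.load(open('w1.pkl','rb')); f=.64
P=onz(w,np.array([[394,144],[389,376]])*f,53); print('hand',P.round(1).tolist(),np.linalg.norm(P[0]-P[1]))
for n,px,z in(('left',[[325,139],[327,365]],42),('right',[[459,147],[447,363]],32)):
    Q=onz(w,np.array(px)*f,z); print(n,Q.round(1).tolist(),np.linalg.norm(Q[0]-Q[1]))
g=w['frame'].astype(int); hsv=cv2.cvtColor(w['frame'],cv2.COLOR_BGR2HSV)
# width profile of the bar over the block by non-orange colour
pts=[]
for v in list(range(125,150))+list(range(182,205)):
    row=hsv[v]; o=(row[:,1]>100)
    seg=[u for u in range(238,265) if not o[u]]
    if seg: 
        u0=251; a=u0
        while not o[a] and a>235:a-=1
        b=u0
        while not o[b] and b<268:b+=1
        pts.append((v,a+1,b))
pts=np.array(pts); print(pts[::6].tolist())
m=cv2.inRange(hsv,(5,100,40),(20,255,255)); m[300:]=0; r=cv2.minAreaRect(np.argwhere(m)[:,::-1].astype(np.float32)); B=onz(w,cv2.boxPoints(r),22); print('block',B.round(1).tolist(),B.mean(0),np.linalg.norm(B[0]-B[1]),np.linalg.norm(B[1]-B[2]))
E
```

```text
hand [[395.6, -319.9, 53.0], [543.1, -379.4, 53.0]] 159.0295801802847
left [[376.3, -360.3, 42.0], [523.5, -421.4, 42.0]] 159.3488803163673
right [[411.8, -279.2, 32.0], [558.3, -337.7, 32.0]] 157.73917394648174
[[125, 246, 257], [131, 246, 257], [137, 246, 257], [143, 246, 257], [149, 245, 257], [187, 245, 255], [193, 245, 255], [199, 244, 255]]
block [[486.5, -443.2, 22.0], [395.7, -399.4, 22.0], [450.6, -264.3, 22.0], [546.4, -296.5, 22.0]] [ 469.78835527 -350.86177016   22.        ] 100.81028603627584 145.79020565218886
```

```bash
python3 - <<'E'
from h import *
import pickle
yaw=-0.385; d=np.array([np.cos(yaw),np.sin(yaw)]); g=np.array([469.4,-349.6])-58*d
R=down(yaw+np.pi)
env.move_ptp([*g,120],R); env.set_gripper(36)
w=shot('wrist'); cv2.imwrite('pics/w2.png',w['frame'])
env.move_l([*g,24],120); print(env.state()['contact_force'])
env.set_gripper(0); s=env.state(); print('grip',s['grip_width'],s['finger_force'],s['contact_force'],s['tool_pos'],s['t'])
env.move_l([*g,34],40); print(env.state()['contact_force'])
env.move_l([*g,120],120); s=env.state(); print(s['contact_force'],s['torque'],s['grip_width'],s['t'])
w=shot('wrist'); pickle.dump(w,open('w3.pkl','wb'));cv2.imwrite('pics/w3.png',w['frame'])
E
```

```text
[ 1.18152356  0.49899998 -0.07931983]
grip 9.349430919356916 59.8052179813385 [-1.31196131 -0.02238996  6.97497502] [ 416.08499757 -328.22400992   24.83581122] 4.1917
[ 0.01082246  0.61194232 -3.55396052]
[-0.50018156 -0.14248301 -3.15531051] [0.07773758 0.23496614 0.03985341] 8.88022730742889 5.4583
```

View pics/w3.png

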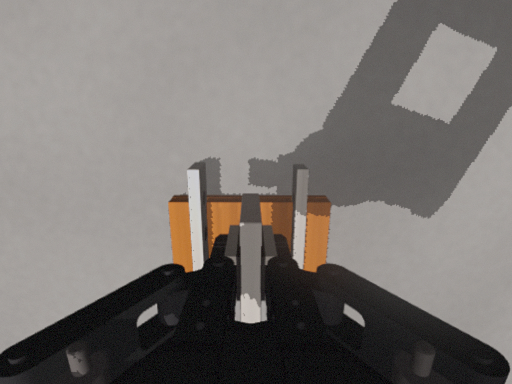

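```bash
python3 - <<'E'
from h import *
import pickle
env.move_ptp([340,-60,150],down(-0.3+np.pi))
env.move_ptp([395,184,150],down(-0.19+np.pi)); s=env.state(); print(s['q'],s['t'],s['grip_width'],s['contact_force'])
for n in('wrist','side','scene'):
    w=shot(n); pickle.dump(w,open(n+'4.pkl','wb'));cv2.imwrite(f'pics/{n}4.png',cv2.resize(w['frame'],(800,600),interpolation=cv2.INTER_CUBIC))
E
```

```text
[ 4.30517898e-01  1.66242918e-01  2.10091019e+00 -5.41724965e-04
  8.75555121e-01 -9.49338696e-01] 7.575 8.871944907629741 [ 0.3273468  -0.88150522 -3.88798425]
```

View pics/wrist4.png

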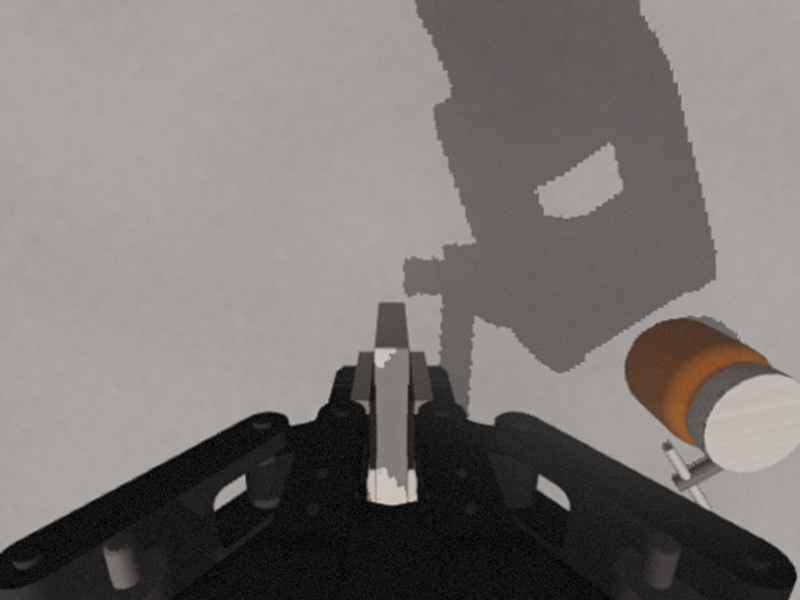

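View pics/side4.png

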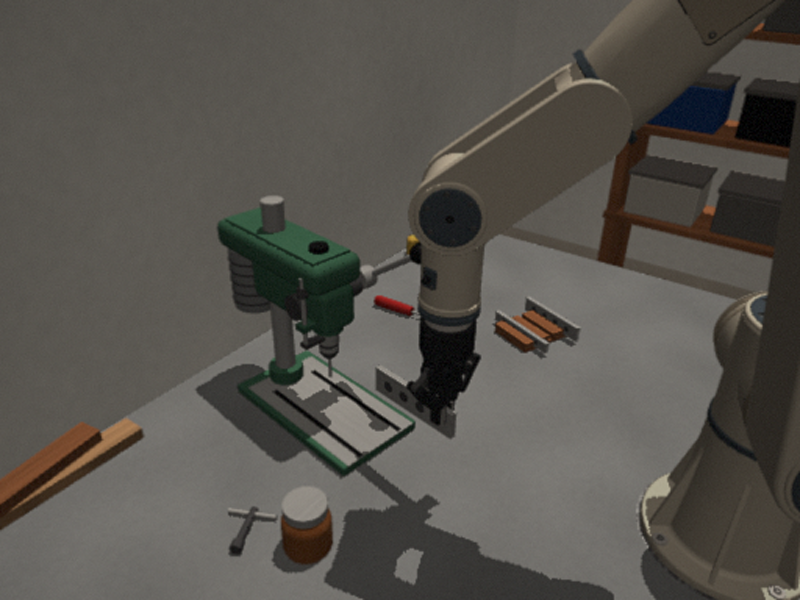

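The wrist camera faces the robot here and sees only the bar, the jar and the bench. The side view shows the held bar level, with its far end at (376,380). It also shows the plate and the bit tip at (331,376) unobstructed. I'll enlarge that region.

```bash
python3 - <<'E'
import cv2
i=cv2.imread('pics/side4.png'); import pickle
c=pickle.load(open('side4.pkl','rb'))['frame']
cv2.imwrite('pics/sc.png',cv2.convertScaleAbs(cv2.resize(c[205:305,148:298],(780,520),interpolation=cv2.INTER_CUBIC),alpha=1.6))
E
```

```text
(no output)
```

View pics/sc.png

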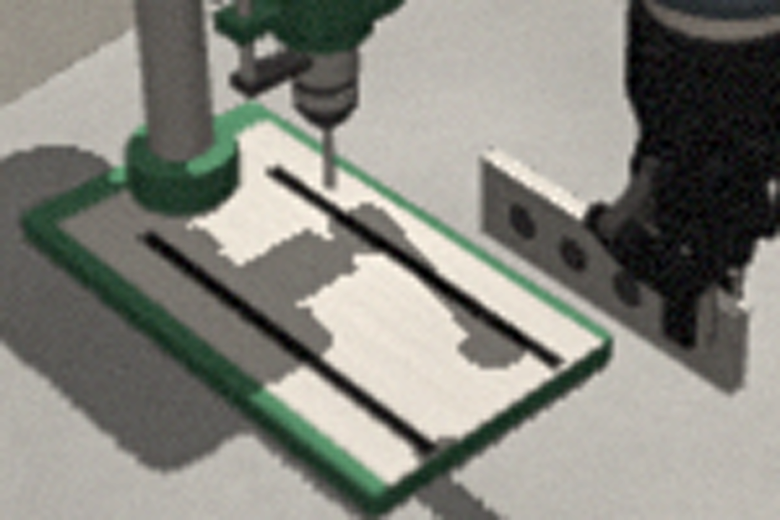

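```bash
cat > fit.py <<'E'
from h import *
import pickle
from scipy.optimize import least_squares
D=pickle.load(open('side4.pkl','rb'))
n=lambda p: np.array(p,float)/5.2+[148-.4,205-.4]
px=n([[25,218],[378,493],[610,338],[258,103],[331,188]])
M=np.array([[180,85,20],[-130,85,20],[-130,-85,20],[180,-85,20],[0,0,89.]])
def W(p,M): 
    c,s=np.cos(p[2]),np.sin(p[2]); return np.c_[p[0]+c*M[:,0]-s*M[:,1],p[1]+s*M[:,0]+c*M[:,1],M[:,2]]
if __name__=='__main__':
    r=least_squares(lambda p:(proj(D,W(p,M))-px).ravel(),[652,135,-.19]); print(r.x,r.fun.reshape(-1,2).round(1).tolist())
    print('bit alone at z89',onz(D,px[4:],89))
    S=pickle.load(open('scene0.pkl','rb'))
    k=W(r.x,np.array([[30-150*np.cos(.611),-120,321]])); print('knob',k,'scene',proj(S,k)/.64,'side',proj(D,k)/.64)
    s=env.state(); print(s['tool_pos'])
    # corners of held bar, expected: grip at bar x=-58, bar bottom = TCP-16
    yaw=-.19
    b=W([*s['tool_pos'][:2],yaw],np.array([[138,5,0],[138,5,45],[-22,5,0],[138,-5,45.]])+[0,0,s['tool_pos'][2]-16.8])
    print('bar crop px',((proj(D,b)-[147.6,204.6])*5.2).round(0).tolist())
E
python3 fit.py
```

```text
[ 6.45544854e+02  1.36936544e+02 -1.78216131e-01] [[-1.2, -1.1], [-0.6, 1.1], [1.8, -0.4], [-0.4, -1.3], [0.3, 0.5]]
bit alone at z89 [[647.52024324 135.81098619  89.        ]]
knob [[532.88151713  35.29906523 321.        ]] scene [[400.3890753  240.75500034]] side [[420.91435985 253.3184111 ]]
[395.14372531 182.62019136 149.9565299 ]
bar crop px [[479.0, 225.0], [478.0, 148.0], [728.0, 391.0], [494.0, 140.0]]
```

```bash
python3 - <<'E'
from fit import *
s=env.state(); z=s['tool_pos'][2]-16.8
b=W([*s['tool_pos'][:2],-.19],np.array([[138,5,0],[138,5,45],[-22,5,0.]])+[0,0,z])
for p,q in zip([[484,231],[483,152],[742,391]],b): print((onz(D,n([p]),q[2])-q).round(1))
S=pickle.load(open('scene0.pkl','rb'))
spx=np.array([[400,244],[412,322],[466,434]])*.64
SM=np.array([[30-150*np.cos(.611),-120,321],[-130,-85,20],[180,-85,20.]])
dpx=np.vstack([px,[[421*.64,252*.64]]]); DM=np.vstack([M,SM[:1]])
r=least_squares(lambda p:np.r_[(proj(D,W(p,DM)+[*p[3:5],0])-dpx).ravel(),(proj(S,W(p,SM)+[*p[5:7],0])-spx).ravel(),p[3:]/3.],[652,135,-.19,0,0,0,0])
print(r.x,r.fun.round(1))
# bar yaw as seen by wrist cam: centreline of the bar near/front end -> print tool yaw
R=s['ee_rot']; print(R)
E
```

```text
[[-4.7  2.1  0. ]]
[[-3.4  1.   0. ]]
[[-4.8 -3.5  0. ]]
[ 6.47294658e+02  1.36830595e+02 -1.77165430e-01 -1.23262965e+00
 -3.30456509e-01  1.23260505e+00  3.30442214e-01] [-1.3 -1.2 -0.6  0.9  1.8 -0.6 -0.5 -1.4  0.2  0.3 -0.1  0.7  0.8 -1.5
 -1.8 -0.   0.3  0.8 -0.4 -0.1  0.4  0.1]
[[-9.81600597e-01  1.90945620e-01 -1.97640558e-04]
 [ 1.90945676e-01  9.81600554e-01 -3.17277087e-04]
 [ 1.33421411e-04 -3.49177988e-04 -9.99999930e-01]]
```

```bash
python3 - <<'E'
from h import *
import pickle
yaw=-.178; d=np.array([np.cos(yaw),np.sin(yaw)]); sp=np.array([648,136.3]); R=down(yaw+np.pi)
env.move_ptp([*(sp-245*d),48],R)
env.move_l([*(sp-108*d),44],100); s=env.state(); print(s['tool_pos'],s['contact_force'],s['t'])
for nm in('side','scene'):
    w=shot(nm); pickle.dump(w,open(nm+'5.pkl','wb'))
    if nm=='side': cv2.imwrite('pics/s5.png',cv2.convertScaleAbs(cv2.resize(w['frame'][205:305,148:298],(780,520),interpolation=cv2.INTER_CUBIC),alpha=1.6))
E
```

```text
[541.00231462 155.50568305  43.93183976] [ 0.93051511  0.23914501 -3.81369793] 9.7333
```

View pics/s5.png

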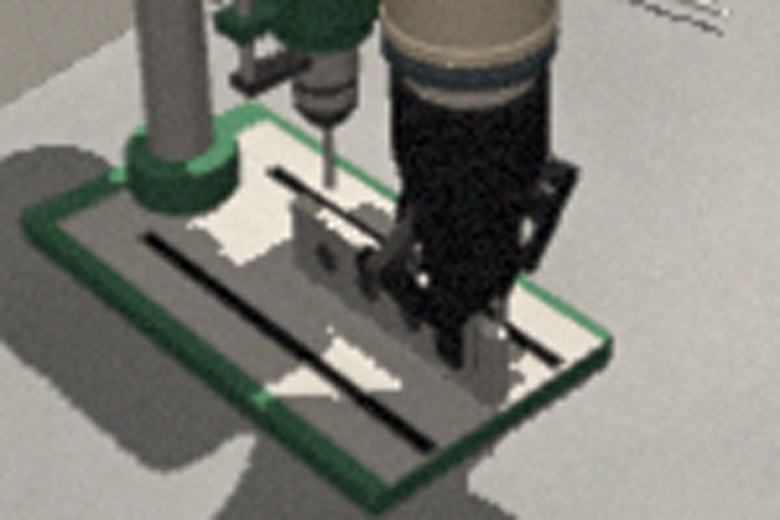

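The bar is under the head, with its far top end at about (295,200) in the crop and the bit tip at (331,188). I'll check the lateral fit in this same view.

```bash
python3 - <<'E'
from fit import *
D=pickle.load(open('side5.pkl','rb'))
s=env.state(); z=s['tool_pos'][2]-16.8
b=W([*s['tool_pos'][:2],-.178],np.array([[138,5,45],[138,-5,45],[138,5,0],[108,5,45],[108,0,45],[108,-5,45],[60,5,45],[60,-5,45]])+[0,0,z])
print(((proj(D,b)-[147.6,204.6])*5.2).round(0).tolist())
tip=W([648,136.3,-.178],np.array([[0,0,89.],[0,0,z+45],[0,0,20]])); print('tip',((proj(D,tip)-[147.6,204.6])*5.2).round(0).tolist())
# grey profiles along the image column through bar end and across the bar at a few columns
g=cv2.cvtColor(D['frame'],cv2.COLOR_BGR2GRAY)
for u in range(203,224,2): print(u,g[236:262,u].tolist())
E
```

```text
[[288.0, 193.0], [303.0, 186.0], [292.0, 260.0], [324.0, 218.0], [331.0, 214.0], [339.0, 210.0], [384.0, 260.0], [399.0, 251.0]]
tip [[330.0, 188.0], [331.0, 214.0], [334.0, 291.0]]
203 [140, 135, 66, 17, 34, 97, 139, 127, 111, 115, 139, 144, 142, 143, 136, 79, 70, 70, 71, 71, 73, 71, 72, 66, 70, 67]
205 [141, 142, 138, 89, 26, 19, 59, 70, 70, 51, 47, 47, 49, 51, 51, 48, 53, 52, 50, 54, 56, 71, 69, 72, 68, 70]
207 [139, 142, 143, 144, 135, 54, 38, 68, 70, 68, 55, 49, 50, 50, 49, 51, 50, 49, 48, 51, 49, 52, 57, 66, 72, 70]
209 [138, 140, 140, 138, 142, 136, 71, 24, 55, 85, 130, 70, 46, 48, 49, 43, 26, 24, 29, 37, 48, 50, 49, 57, 73, 70]
211 [56, 59, 58, 58, 62, 105, 140, 108, 38, 86, 137, 136, 145, 58, 49, 49, 44, 35, 23, 21, 23, 39, 49, 52, 53, 66]
213 [76, 108, 135, 138, 139, 140, 143, 146, 133, 50, 62, 142, 139, 132, 75, 47, 51, 50, 47, 47, 48, 49, 50, 50, 46, 54]
215 [93, 78, 97, 140, 140, 143, 142, 144, 143, 85, 39, 38, 111, 140, 141, 113, 60, 50, 53, 52, 51, 50, 52, 49, 52, 53]
217 [116, 100, 81, 89, 137, 142, 143, 142, 87, 69, 71, 51, 26, 73, 139, 139, 82, 32, 5, 15, 12, 18, 24, 24, 27, 40]
219 [117, 118, 115, 86, 82, 124, 144, 140, 87, 71, 71, 73, 68, 32, 62, 141, 64, 22, 36, 36, 31, 22, 18, 22, 24, 23]
221 [119, 120, 121, 116, 94, 77, 101, 141, 142, 85, 71, 70, 71, 72, 38, 29, 47, 38, 35, 41, 26, 12, 10, 16, 27, 50]
223 [116, 118, 118, 121, 120, 98, 77, 90, 136, 117, 104, 76, 68, 50, 38, 37, 37, 33, 29, 14, 19, 14, 9, 15, 11, 19]
```

```bash
python3 - <<'E'
from fit import *
s=env.state(); p=s['tool_pos'].copy()
R=s['ee_rot']; print(s['contact_force'][2],s['torque'])
for z in np.arange(39.5,33.4,-.75):
    env.move_l([541.0,155.4,z],30); s=env.state(); print(z,s['tool_pos'][2].round(2),s['contact_force'].round(2),s['torque'].round(2))
    if s['contact_force'][2]>6: break
D=shot('side'); pickle.dump(D,open('side6.pkl','wb'))
z=20
b=W([*s['tool_pos'][:2],-.178],np.array([[138,5,45],[108,5,45],[108,-5,45],[60,5,45],[60,-5,45]])+[0,0,z])
print('pred native',proj(D,b).round(1).tolist(),s['t'])
g=cv2.cvtColor(D['frame'],cv2.COLOR_BGR2GRAY)
for u in range(203,224,2): print(u,g[236:270,u].tolist())
cv2.imwrite('pics/s6.png',cv2.convertScaleAbs(cv2.resize(D['frame'][225:285,188:278],(780,520),interpolation=cv2.INTER_CUBIC),alpha=1.6))
E
```

```text
-3.490294456947729 [-0.03867315  0.16001883  0.00935085]
39.5 39.2 [-0.28  0.3  -3.85] [0.01 0.25 0.  ]
38.75 38.73 [-0.82 -0.05 -3.1 ] [ 0.04  0.18 -0.06]
38.0 37.97 [ 0.19 -0.75 -4.43] [ 0.04  0.24 -0.01]
37.25 37.3 [-0.47  0.01 -2.95] [-0.    0.14 -0.04]
36.5 36.88 [-2.17 -0.51  4.26] [-0.1   0.3   0.02]
35.75 36.85 [-5.92 -0.38 13.82] [-0.23  0.8  -0.06]
pred native [[203.2, 243.9], [210.1, 248.7], [212.9, 247.1], [221.5, 256.7], [224.3, 255.0]] 11.3833
203 [143, 133, 66, 15, 31, 97, 140, 143, 140, 114, 136, 141, 140, 140, 139, 79, 70, 70, 71, 72, 74, 70, 71, 71, 70, 69, 69, 72, 73, 73, 73, 70, 63, 34]
205 [141, 142, 137, 85, 27, 20, 75, 140, 112, 73, 60, 46, 48, 52, 51, 47, 53, 48, 51, 52, 52, 55, 63, 71, 70, 69, 68, 69, 71, 70, 70, 69, 73, 70]
207 [141, 139, 143, 142, 135, 53, 16, 37, 65, 69, 72, 74, 50, 47, 51, 47, 48, 52, 50, 49, 49, 50, 49, 50, 57, 71, 71, 70, 71, 68, 72, 71, 70, 71]
209 [139, 139, 140, 142, 142, 137, 71, 14, 21, 54, 81, 87, 126, 67, 48, 48, 48, 38, 26, 23, 25, 38, 49, 52, 56, 61, 72, 72, 71, 86, 121, 85, 68, 69]
211 [56, 57, 55, 56, 64, 105, 142, 111, 36, 2
[... 294 characters left out ...]
143, 142, 84, 44, 12, 6, 59, 123, 139, 139, 102, 52, 51, 50, 51, 51, 50, 49, 51, 53, 51, 52, 58, 70, 74, 66, 87]
217 [118, 102, 76, 89, 136, 143, 142, 141, 88, 71, 73, 54, 20, 7, 38, 96, 138, 145, 136, 51, 17, 12, 16, 25, 22, 21, 30, 40, 51, 49, 54, 66, 70, 70]
219 [117, 119, 113, 86, 82, 125, 144, 139, 85, 70, 68, 71, 68, 30, 4, 14, 70, 135, 88, 27, 23, 35, 34, 24, 12, 23, 19, 19, 29, 49, 52, 52, 56, 70]
221 [120, 119, 117, 116, 93, 76, 99, 142, 140, 89, 72, 72, 73, 71, 45, 7, 15, 55, 74, 42, 39, 39, 32, 16, 12, 13, 26, 48, 49, 52, 52, 53, 54, 55]
223 [68, 75, 116, 116, 113, 102, 80, 90, 141, 144, 135, 64, 54, 70, 71, 53, 37, 35, 41, 32, 29, 16, 14, 10, 9, 12, 5, 11, 28, 47, 50, 53, 54, 53]
```

View pics/s6.png

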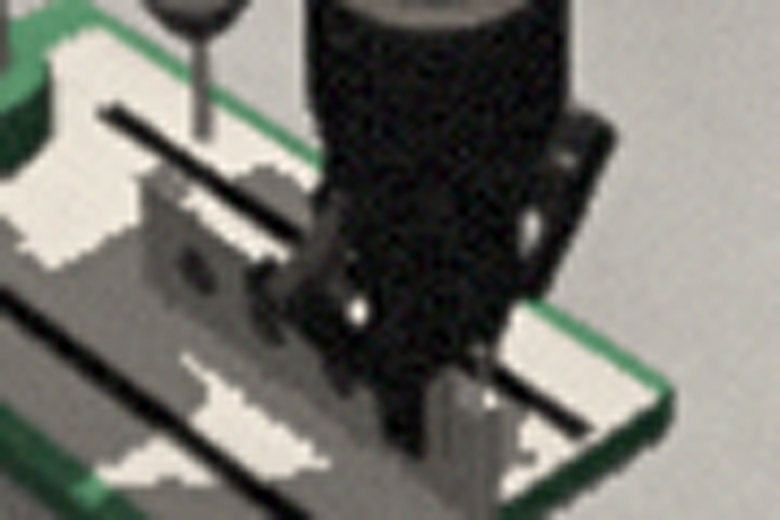

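The bar touched down at the expected height (TCP 36.9). In the same view its top centreline sits about 1 px below the point under the bit, so it is roughly 3 mm too far toward +y. I'll lift slightly, shift it, set it down and release.

```bash
python3 - <<'E'
from fit import *
x,y=541.0-.5,155.4-2.8
env.move_l([541,155.4,39.5],30); env.move_l([x,y,39.5],30); env.move_l([x,y,36.5],20); s=env.state(); print(s['contact_force'],s['tool_pos'])
env.set_gripper(40); env.wait(.5); s=env.state(); print(s['contact_force'],s['finger_force'],s['grip_width'],s['t'])
yaw=-.178; env.move_l([x,y,125],120)
env.move_l([x-60*np.cos(yaw),y-60*np.sin(yaw),200],200)
D=shot('side'); pickle.dump(D,open('side7.pkl','wb'))
g=cv2.cvtColor(D['frame'],cv2.COLOR_BGR2GRAY)
b=W([x,y,-.178],np.array([[108,5,65],[108,0,65],[108,-5,65],[60,5,65],[-22,5,65.]])); print(proj(D,b).round(1).tolist())
for u in range(203,224,2): print(u,g[236:262,u].tolist())
cv2.imwrite('pics/s7.png',cv2.convertScaleAbs(cv2.resize(D['frame'][225:295,178:283],(780,520),interpolation=cv2.INTER_CUBIC),alpha=1.6))
E
```

```text
[-2.43015352 -0.77153274  4.57121285] [540.7768233  152.64988632  36.89858592]
[-0.19817741 -0.07230089 -0.03414414] 0.0 40.06130734681531 13.1583
[[210.9, 248.2], [212.3, 247.5], [213.7, 246.7], [222.4, 256.2], [243.4, 270.8]]
203 [143, 137, 66, 18, 33, 96, 139, 144, 144, 141, 142, 143, 143, 145, 138, 78, 71, 70, 72, 72, 72, 71, 72, 73, 72, 67]
205 [141, 144, 137, 87, 25, 17, 75, 139, 113, 76, 65, 62, 63, 70, 55, 57, 64, 62, 60, 57, 64, 65, 74, 71, 68, 71]
207 [142, 143, 143, 147, 136, 53, 16, 43, 67, 70, 75, 47, 47, 50, 48, 52, 50, 50, 48, 52, 49, 50, 66, 71, 72, 71]
209 [139, 139, 142, 141, 143, 139, 72, 15, 31, 79, 71, 77, 70, 50, 50, 49, 52, 40, 38, 39, 49, 51, 48, 54, 60, 75]
211 [58, 60, 57, 56, 65, 107, 145, 113, 37, 20, 71, 140, 142, 112, 59, 49, 48, 40, 26, 18, 19, 23, 37, 50, 52, 55]
213 [77, 108, 138, 142, 139, 140, 145, 147, 137, 56, 19, 74, 136, 142, 139, 79, 51, 50, 48, 48, 37, 34, 43, 50, 51, 49]
215 [93, 78, 98, 141, 142, 142, 143, 147, 142, 83, 42, 14, 39, 112, 143, 139, 99, 52, 47, 50, 52, 50, 49, 48, 49, 51]
217 [117, 103, 76, 91, 139, 145, 142, 142, 89, 70, 70, 53, 12, 27, 90, 139, 143, 142, 66, 47, 50, 50, 46, 33, 37, 40]
219 [119, 120, 113, 86, 82, 126, 143, 140, 88, 71, 74, 76, 70, 29, 8, 62, 137, 143, 136, 79, 47, 50, 45, 32, 24, 20]
221 [118, 120, 117, 116, 93, 78, 101, 141, 142, 87, 70, 73, 73, 71, 46, 9, 44, 119, 144, 144, 113, 60, 46, 50, 50, 42]
223 [119, 119, 121, 116, 114, 100, 78, 88, 139, 145, 137, 89, 70, 72, 74, 54, 18, 27, 91, 141, 146, 142, 79, 49, 50, 52]
```

View pics/s7.png

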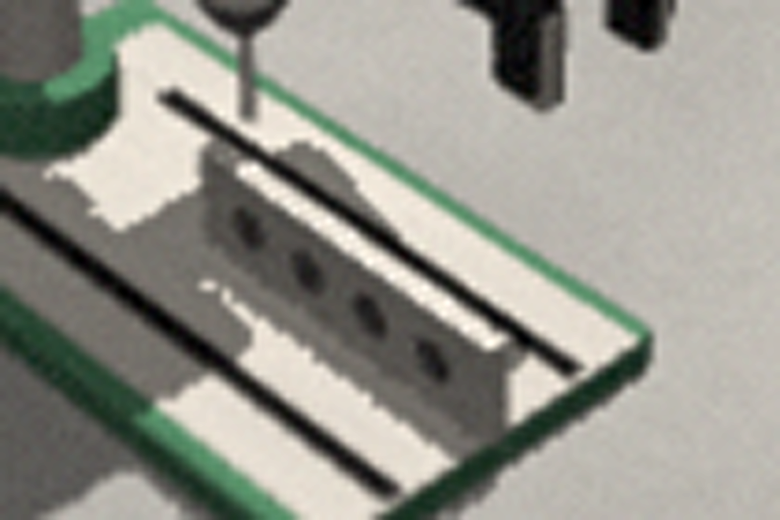

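The parallel stands free on the table. Its top centreline is at row 247.8 against a target of 247.6 under the bit, so it is within 1 mm. Next is the lever.

```bash
cat > lev.py <<'E'
from h import *
yaw=-.178; d=np.array([np.cos(yaw),np.sin(yaw)]); R=down(yaw+np.pi)
K0=np.array([536,31.])   # knob at joint 0
def tcp(th,up=0):
    f=lambda a:150*np.cos(.611-a)
    return [*(K0-d*(f(th)-f(0))),235+150*np.sin(.611-th)+17.5+up]
def F(n=8):
    v=[]
    for _ in range(n): env.wait(.02); v.append(env.state()['contact_force'])
    return np.mean(v,0)
E
python3 - <<'E'
from lev import *
p=env.state()['tool_pos']; env.set_gripper(0)
env.move_l([p[0]-30,p[1],400],250); env.move_ptp(tcp(0,50),R)
F0=F(); print('free',F0, env.state()['t'])
env.move_l(tcp(0,6),80); print(F(4)-F0)
for th in np.arange(.0,.86,.1):
    env.move_l(tcp(th),80); f=F(3)-F0; s=env.state(); print(round(th,2),f.round(1),s['tool_pos'].round(1),round(s['t'],1))
    if abs(f[2])>15: break
w=shot('side'); g=cv2.cvtColor(w['frame'],cv2.COLOR_BGR2GRAY); cv2.imwrite('pics/s8.png',cv2.resize(w['frame'][125:275,140:340],(800,600),interpolation=cv2.INTER_CUBIC))
np.save('F0.npy',F0)
E
```

```text
free [0.1453585  0.41942727 0.35453073] 16.9667
[ 0.18489711 -0.170774   -0.52004031]
0.0 [-0.1 -1.1  0.1] [536.1  31.  338.7] 18.0
0.1 [-3.5  0.2  5.9] [527.9  32.5 326.4] 18.4
0.2 [-3.8  0.8  5.7] [521.8  33.7 313.2] 18.8
0.3 [-2.2  0.7  4.5] [517.   34.5 299.2] 19.2
0.4 [-1.8  0.1  4.7] [513.   35.1 284.6] 19.6
0.5 [-2.1 -0.3  4.3] [510.4  35.6 269.7] 19.9
0.6 [-1.1  0.5  4.8] [509.5  35.8 254.8] 20.3
0.7 [-1.   0.2  4.5] [510.1  35.7 239.8] 20.7
0.8 [-1.1  0.6  4.8] [512.1  35.4 225. ] 21.1
```

View pics/s8.png

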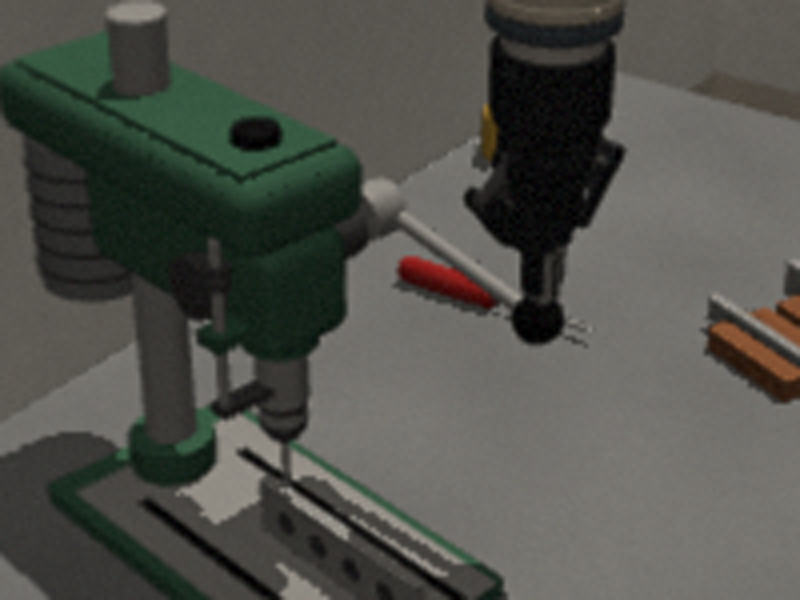

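The fingertip sits centred on the knob at (537,318), and the bit at (287,478) is just above the bar's top edge. I'll continue in fine steps.

```bash
python3 - <<'E'
from lev import *
F0=np.load('F0.npy')
for th in (.85,.9,.93): env.move_l(tcp(th),40); f=F(10)-F0; print(th,f.round(2))
th=.93; base=f[2]
while th<1.1:
    th+=.007; env.move_l(tcp(th),15); f=F(10)-F0; s=env.state(); print(round(th,3),f.round(2),s['tool_pos'][2].round(2),round(s['t'],1))
    if f[2]>base+2.2: break
E
```

```text
0.85 [-1.89  0.71  4.87]
0.9 [-1.89  0.73  4.92]
0.93 [-1.65  0.75  5.24]
0.937 [-2.26  0.76  4.98] 205.03 23.0
0.944 [-2.22  1.06  4.99] 204.03 23.4
0.951 [-2.43  0.98  5.19] 202.98 23.8
0.958 [-2.67  0.92  4.75] 201.96 24.2
0.965 [-2.38  0.68  5.1 ] 200.97 24.7
0.972 [-2.85  1.14  5.02] 199.97 25.1
0.979 [-2.74  0.89  4.92] 198.98 25.5
0.986 [-2.7   0.67  5.2 ] 197.99 25.9
0.993 [-2.87  0.6   4.68] 197.01 26.3
1.0 [-3.23  0.51  5.04] 196.05 26.7
1.007 [-3.12  1.22  5.13] 195.07 27.2
1.014 [-3.4   0.67  5.07] 194.11 27.6
1.021 [-3.25  0.65  5.51] 193.16 28.0
1.028 [-3.42  0.5   5.8 ] 192.24 28.4
1.035 [-3.61  0.51  6.19] 191.3 28.8
1.042 [-4.19  1.09  6.42] 190.33 29.2
1.049 [-4.71  0.73  7.22] 189.39 29.7
1.056 [-4.78  0.63  7.81] 188.53 30.1
```

```bash
python3 - <<'E'
from lev import *
F0=np.load('F0.npy')
for _ in range(3): env.wait(.4); print((F(15)-F0).round(2),env.state()['tool_pos'].round(2))
print(env.sign_off())
E
```

```text
[-4.71  0.7   8.05] [522.89  33.28 188.53]
[-4.77  0.92  8.04] [522.92  33.28 188.54]
[-4.82  0.79  7.76] [522.89  33.28 188.53]
the job is handed in; nothing more can be done
None
```

I handed the job in with the tallest parallel standing free on the drill's table under the bit, and the arm still holding the lever down steadily with an estimated 16 N at the bit (worked out from about 8 N at the knob, not measured directly); sign-off returned no verdict.

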